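# Coating-thickness reading on a slanted circuit board

## Robot

A 6-joint arm with a two-finger parallel gripper is mounted at the origin on the work surface. World frame = base frame: x ahead of the robot, y to its left, z up, the work surface at z = 0. Lengths are in m, angles in rad, forces in N, time in s.
With the tool pointing down it reaches from about 0.35 to 0.85 m from the base axis. Payload 8.1 kg.
Tool frame: the origin (TCP) lies midway between the tips of the shut fingers; the grasp point (between the pads) lies behind it (arm.tcp_to_grasp is the z of the grasp point in the tool frame, in m); z points along the fingers, y is the line along which they close (so a half turn about z gives the same grasp; the last joint's range is limited). The gripper opens to 93 mm and grips with 3 to 60 N. Pads are 15 mm wide; open, the fingers measure 128 mm over their backs; the gripper's body (75 mm by 188 mm) begins 65 mm behind the grasp point.
Start: joints at [-1.42, 0.13, 1.488, -0, 1.523, -0.085], TCP at [0.14, -0.583, 0.219] pointing down, gripper open.
Joint ranges: [-2.96, 2.96], [-0.89, 2.26], [0.02, 2.5], [-1.34, 4.48], [0, 2.73], [-2.66, 2.66]. Speed limits (rad/s): [2.39, 2.39, 2.79, 3.14, 3.14, 3.14].

## Interface

Orientations are given as a rotation vector (axis times angle).
In Python, from cell import arm gives the robot as it stands. The module is installed in compiled form; this text tells all that it offers.
- The arm moves only by the tool move_arm, never from a script. Its argument "commands" is text: rows parted by semicolons, each of 5 numbers parted by spaces: the shift along the tool's x, y, z normalised to -1 to 1, where 1 is 100 cm, then the turn about the tool's z normalised to -1 to 1, where 1 is pi rad, then the opening, from 0 (shut) to 1 (fully open). In form: tx ty tz yaw fingers; .... A call has 1 to 12 rows; each row is the pose to reach, as a shift and turn from the pose commanded when the call began, along the tool's axes at that moment, turning the shorter way round; what a row does not reach only later rows make up. A row lasts 1/8 s, in which the tool goes at most 62.5 mm and 10.7 degrees, less where a joint would pass 70% of its speed; a pose out of reach is approached as far as the arm can. A call with a number of a shift or a turn outside -1 to 1 is refused whole. A call with a gripper value outside its range is refused whole. The fingers move at their own pace and stop on an object; "newtons" is the grip in N (left out, the last holds). Time passes only in rows, so rows that repeat a pose let the fingers close. It gives the time, the measured TCP pose, the force, the opening and the grip force at its end, in the units of the state.
- arm.state(): the state, without advancing time (a new reading comes with each control period).
- arm.grab_frame(name): name is "side" or "top" or "wrist"; returns the picture (480x640x3 uint8, blue, green, red); there is no depth.
- arm.camera_info(name): a dict with "fx", "fy", "cx", "cy" (pixels), "distortion" ([k1, k2, p1, p2, k3] as OpenCV has them; the pictures are not rectified), "eye" and "orientation" of the camera in the world. Camera axes: x right, y down, z forward; pixel columns grow to the right and rows downward; lengths in m; the calibration is good to about 2 mm. A picture is of the moment at which its call begins: read the wrist's pose just before it. camera_info takes no time and is no camera call; for the wrist camera it gives the pose at the moment of the call.
- arm.job_done(): hands the job in; it is judged then, once.
The state is a dict: "t": time; "joint_positions": joint angles; "dq": joint speeds; "effort": joint torques, N m; "eef_pos": TCP position; "tcp_rot": TCP orientation; "wrist_force": force on the tool from outside, world axes, zero at the start; "ft_torque": the same for the moment, N m; "finger_gap": opening from 0.0 (shut) to 1.0 (fully open); "finger_force": force on a finger pad.
Only numpy, scipy, OpenCV 4.12 (cv2) and the standard library are available. Lean on these libraries where they do the work, as an engineer would, in place of code of your own. Each camera call takes 0.05 s, during which the arm holds its last target. There are 200 camera calls.

## Task

Take the pen-shaped coating gauge out of its stand and first check it on the bare metal zero plate: hold it square on the middle of the plate for a good second, with its sprung foot pressed gently about half-way in. Then take the reading on the circuit board clamped at a slant in the holder: set the foot wholly inside the printed ring, the gauge square to the board and the sprung foot again pressed gently about half-way in, and finish while still holding it steady there. Do not shift the board's slant or disturb the other things on the bench.

Things in the scene. Friction and masses are not known exactly. Their poses are not given: they have to be found in the camera images.
- gauge: Pen-shaped coating gauge, foot down in its stand, 140 g. Black body 34 (own x) x 24 (own y) x 105 mm (own z, up along it), display on the -y face. Origin: middle of the flat shoulder at the body's lower end, resting on the stand. Below it a steel nose, 16 mm diameter, to z = -36 mm, then the foot to z = -47 mm. Grip the 24 mm width (along own y), about 70 mm above the origin.
- gauge_tip (a point): Middle of the flat end of the gauge's sprung foot, the end that must touch (foot: steel pin 8 mm in diameter). On the gauge's axis, 47 mm below the gauge's origin when the foot is out, less when it is pressed in.
- foot (a joint): How far the sprung foot is pressed into the gauge, in m: 0 = fully out, 0.008 = at its stop. Spring: about 1.5 N to start it, 3.9 N half-way, 6.3 N at the stop.
- stand: Grey plastic block, 85 (x) x 66 (y) x 55 mm high, origin at the centre of its underside, fixed to the bench. The gauge's nose stands in a round hole 20 mm in diameter and 51 mm deep at the middle of its top; lift the gauge straight up by at least 50 mm to clear it.
- zero_plate: Bare aluminium zero plate lying loose and flat on the bench, 70 (x) x 50 (y) x 8 mm thick, origin at the centre of its underside.
- plate_top (a point): Middle of the upper face of the zero plate, z pointing up from it.
- pcb: Green board 160 (x) x 130 (y) x 2 mm, edges at y = +-65 mm clamped in jaws that swivel about own y. Origin: its centre, mid-thickness, 92 mm above the bench; own z is square to it, upward. Its top face leans 9 to 26 degrees from level towards the holder's -x (roughly the robot). Clamp friction 1.2 N m keeps the slant. Parts up to 14 mm high stand on it, none within 25 mm of the ring's centre.
- spot (a point): The marked spot: centre of the white printed ring (26 mm across outside, 22 mm inside) on a bare flat area of the board's upper face, at x = -46, y = +26 mm on the board (lower edge, left half seen from the robot). z is square to the board, pointing up out of it.
- holder: Board holder fixed to the bench: crossbar on two feet, two aluminium uprights 105 mm high at y = -88 and +88 mm with black clamp knobs outside them (210 mm over the knobs). Origin on the bench under the middle of the board. Yaw about 0 (up to 0.35 rad either way).
- tip_cleaner: Bystander: round metal tip-cleaner tin with brass wool, 64 mm in diameter, 45 mm high, origin at the centre of its underside.
- spool: Bystander: grey spool, 54 mm in diameter, 40 mm high, origin at the centre of its underside.
- screwdriver: Bystander: screwdriver 160 mm long lying across the bench in front of the robot.
There are look-alikes about, which are no part of the job. Leave any blue or green look-alike of the gauge alone.

How it is judged:
On the way:
1. The held gauge is checked on the zero plate: foot within 20 mm of the plate's middle, gauge within 8 degrees of square, pressed with 1.5 to 6.6 N, for 0.6 s (horizontal distance between gauge_tip and plate_top below 0.02 m and angle between the z axis of gauge and the z axis of plate_top, either way round below 0.14 rad and contact force between the fingers and gauge above 1 N and contact force between gauge and zero_plate between 1.5 and 6.6 N), for 0.6 s.
At the end, for the whole second after the job is handed in: The gripper holds the gauge still, foot on the board and wholly inside the ring (tip within 7 mm of its centre), within 8 degrees of square to the board, pressed with 1.5 to 6.6 N, touching neither stand nor plate; the spot has not shifted by over 6 mm (distance between gauge_tip and spot below 0.007 m and angle between the z axis of gauge and the z axis of spot, either way round below 0.14 rad and contact force between gauge and pcb between 1.5 and 6.6 N and contact force between the fingers and gauge above 1 N and contact force between gauge and stand below 0.1 N and contact force between gauge and zero_plate below 0.1 N and linear speed of gauge below 0.02 m/s and distance of spot from where it was at the start of the episode below 0.006 m); the arm keeps its last pose, push and grip.
It fails at once if A bystander (tip cleaner, spool, screwdriver) is shifted by more than 25 mm (distance of any of tip_cleaner, spool, screwdriver from where it was at the start of the episode above 0.025 m).
It fails at once if The gauge is pressed hard (over 15 N) on the board or the zero plate (contact force between gauge and pcb above 15 N or contact force between gauge and zero_plate above 15 N).
It also fails if it takes over 64 s, if anything falls off the work surface, if the arm or the gripper's body presses on something with over 40 N, if the wrist force passes 120 N, or if a joint passes its speed limit or range.

## Working session

There is one attempt and no reset: what is moved stays moved. The work goes in short steps, Python scripts to look and compute and a tool call to move; the robot and the scene stay as the last step left them, time stands still between calls to the robot, and variables do not carry over. Pictures are saved under pics/ and viewed, at most 10 in all, crops included, and the job is handed in when it is done.

Besides the shell and the picture viewer there is one more tool, called as name(argument=value, ...) on one line, values as JSON. move_arm: Moves the arm, as the interface text tells. Its arguments: {"type":"object","properties":{"commands":{"type":"string"},"newtons":{"type":"number"}},"required":["commands"]}

```bash
mkdir -p pics
cat > h.py <<'E'
from cell import arm
import numpy as np, cv2
from scipy.spatial.transform import Rotation as R
def cam(n):
    c=arm.camera_info(n); o=np.array(c["orientation"],float)
    M=o if o.shape==(3,3) else (R.from_rotvec(o) if o.size==3 else R.from_quat(o)).as_matrix()
    return np.array([[c["fx"],0,c["cx"]],[0,c["fy"],c["cy"]],[0,0,1]]),np.array(c["distortion"],float),np.array(c["eye"]),M
def rays(C,px):
    K,d,e,M=C; u=cv2.undistortPoints(np.array(px,float).reshape(-1,1,2),K,d).reshape(-1,2)
    return e,(M@np.c_[u,np.ones(len(u))].T).T
def onz(C,px,z):
    e,r=rays(C,px); return e+r*((z-e[2])/r[:,2])[:,None]
def proj(C,P):
    K,d,e,M=C; return cv2.projectPoints((np.array(P,float).reshape(-1,3)-e)@M,np.zeros(3),np.zeros(3),K,d)[0].reshape(-1,2)
def tri(C1,p1,C2,p2):
    e1,r1=rays(C1,[p1]);e2,r2=rays(C2,[p2]);A=np.c_[r1[0],-r2[0]]
    s=np.linalg.lstsq(A,e2-e1,rcond=None)[0]
    a=e1+s[0]*r1[0];b=e2+s[1]*r2[0];return (a+b)/2,np.linalg.norm(a-b)
E
python3 - <<'E'
from h import *
for n in("top","side"):
    cv2.imwrite(f"pics/{n}0.png",arm.grab_frame(n)); c=arm.camera_info(n);print(c)
s=arm.state();print(s,arm.tcp_to_grasp)
E
```

```text
{'fx': 455.0520689092799, 'fy': 455.0520689092799, 'cx': 325.3988265326831, 'cy': 236.8863301128808, 'distortion': array([-0.06414336,  0.        ,  0.        ,  0.        ,  0.        ]), 'eye': array([ 0.35234212, -0.03290645,  0.89671916]), 'orientation': array([-2.14431613,  2.09050085, -0.21108447])}
{'fx': 602.0558094644397, 'fy': 602.0558094644397, 'cx': 322.5805697053067, 'cy': 242.65381996255425, 'distortion': array([0.0638908, 0.       , 0.       , 0.       , 0.       ]), 'eye': array([0.15731136, 0.70052757, 0.80871236]), 'orientation': array([-0.64044156,  2.62838333, -1.18880512])}
{'t': 0.1, 'joint_positions': array([-1.42040660e+00,  1.31065845e-01,  1.48919158e+00, -3.43230425e-05,
        1.52301830e+00, -8.53828067e-02]), 'dq': array([ 0.00041355,  0.00020597, -0.00194615,  0.00048103,  0.00038273,
       -0.00099015]), 'effort': array([ 1.34260812e-03, -5.61341643e+01, -4.93094838e+01,  7.70488777e-02,
        2.90977734e-02, -7.21954984e-05]), 'eef_pos': array([ 0.14009592, -0.58286972,  0.21769255]), 'tcp_rot': array([-3.11811859e+00, -3.69298300e-01,  1.39663524e-04]), 'wrist_force': array([ 0.18569164, -0.53747426,  0.03385143]), 'ft_torque': array([-0.03391599, -0.01975767, -0.01103562]), 'finger_force': 0.0, 'finger_gap': 0.9999444209339196} -0.0188
```

View pics/top0.png

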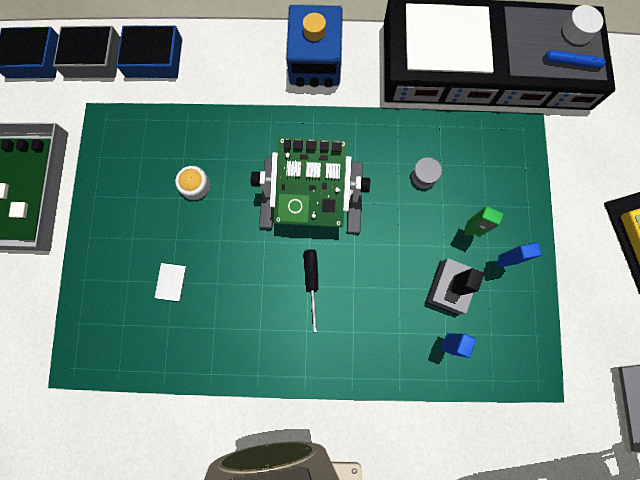

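View pics/side0.png

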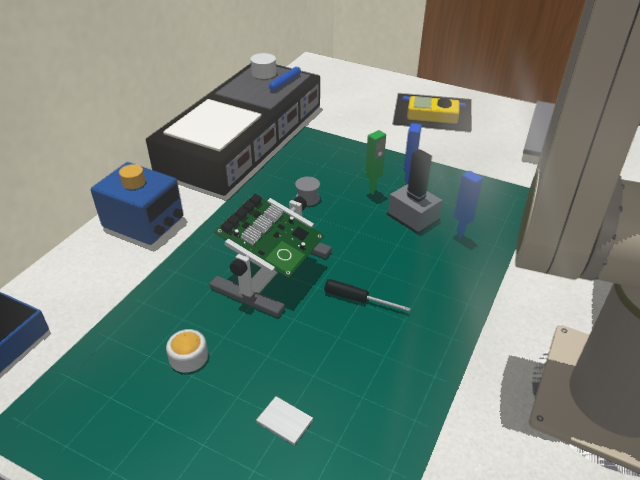

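Run:
```python
from h import *
T=cam("top");S=cam("side");t=cv2.imread("pics/top0.png");s=cv2.imread("pics/side0.png")
print("stand",onz(T,[[454,287]],.055),"gaugetop",onz(T,[[467,276]],.16))
def sub(im,x,y,r,th,k):
    h=cv2.cvtColor(im,cv2.COLOR_BGR2HSV)[y-r:y+r,x-r:x+r].astype(int)
    m=((h[...,1]<th)&(h[...,2]>150)).astype(np.uint8)
    cs=cv2.findContours(m,cv2.RETR_LIST,cv2.CHAIN_APPROX_NONE)[0]
    out=[]
    for c in cs:
        if len(c)>=k:
            e=cv2.minAreaRect(c) if k>40 else cv2.fitEllipse(c); out.append((np.array(e[0])+[x-r,y-r],e[1],e[2],len(c)))
    return out
rt=sub(t,295,206,12,90,14);rs=sub(s,284,255,12,90,14)
print(rt,rs)
print("spot",tri(T,rt[0][0],S,rs[0][0]))
pt=sub(t,170,282,28,60,50);ps=sub(s,285,420,38,60,50);print(pt,ps)
print(onz(T,[pt[0][0]],.008),onz(S,[ps[0][0]],.008))
for n,im,b in(("t",t,(235,115,390,250)),("s",s,(200,180,340,320)),("g",t,(415,250,495,325))):
    x0,y0,x1,y1=b;cv2.imwrite(f"pics/c_{n}.png",cv2.resize(im[y0:y1,x0:x1],None,fx=4,fy=4,interpolation=2))
a=cv2.imread("pics/c_g.png");b=cv2.imread("pics/c_s.png")
cv2.imwrite("pics/c_s.png",b)
```

```text
stand [[ 0.43244422 -0.27261733  0.055     ]] gaugetop [[ 0.44090293 -0.26471446  0.16      ]]
[(array([294.71996117, 205.5622015 ]), (11.265410423278809, 12.08084487915039), 87.93746185302734, 32), (array([294.76517582, 205.77805996]), (13.88105583190918, 14.417251586914062), 163.65988159179688, 41)] [(array([283.78207684, 254.0988245 ]), (10.030468940734863, 12.626290321350098), 102.40931701660156, 31), (array([283.81761265, 254.15503311]), (10.675088882446289, 14.378186225891113), 104.19898223876953, 37)]
spot (array([0.57369407, 0.02698192, 0.08397418]), np.float64(0.0014076910345510335))
[(array([169.52641487, 281.69245338]), (25.124670028686523, 36.67341995239258), 10.619654655456543, 115)] [(array([284.01235962, 418.47977448]), (47.262332916259766, 31.713640213012695), 31.429563522338867, 122)]
[[0.43291856 0.27303584 0.008     ]] [[0.43507888 0.27286117 0.008     ]]
```

View pics/c_g.png

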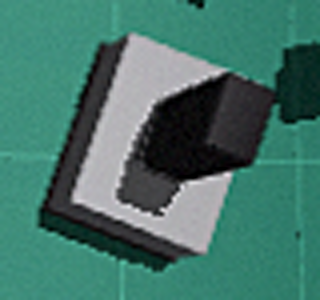

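Run:
```python
from h import *
T=cam("top")
g=onz(T,[[473,268],[484.2,273.8],[478.2,290.8],[466.8,286.2]],.160)
print(g,g.mean(0));d=lambda a,b:(np.linalg.norm(b-a),np.degrees(np.arctan2(*(b-a)[1::-1])))
for i in range(4):print(d(g[i],g[(i+1)%4]))
s=onz(T,np.array([[132,35],[72,205],[207,253]])/4+[415,250],.055)
print((s[0]+s[2])/2,d(s[1],s[0]),d(s[2],s[1]))
```

```text
[[ 0.45431909 -0.2751427   0.16      ]
 [ 0.44514959 -0.29344606  0.16      ]
 [ 0.41709792 -0.28241755  0.16      ]
 [ 0.42420081 -0.26384109  0.16      ]] [ 0.43519185 -0.27871185  0.16      ]
(np.float64(0.020471756831104544), np.float64(-116.60965332751798))
(np.float64(0.030141734833354177), np.float64(158.53773295477038))
(np.float64(0.019888083523536066), np.float64(69.07516733928908))
(np.float64(0.03216888515543738), np.float64(-20.56814014098944))
[ 0.43492834 -0.27891436  0.055     ] (np.float64(0.08539670032837851), np.float64(-20.497848133633905)) (np.float64(0.06568480413862916), np.float64(71.6100347912115))
```

View pics/c_t.png

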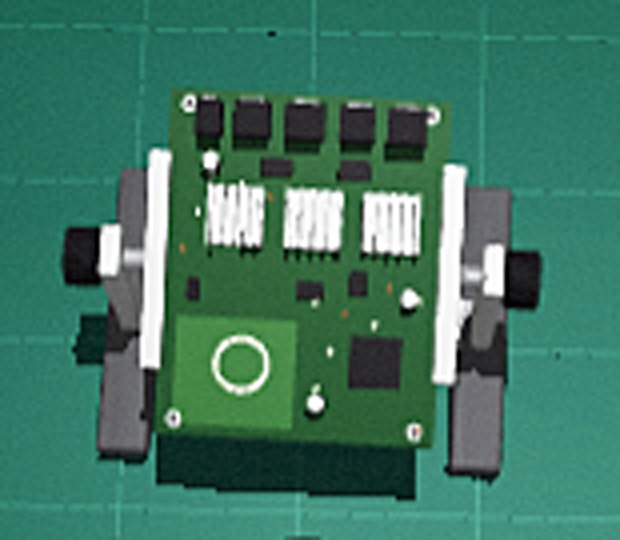

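View pics/c_s.png

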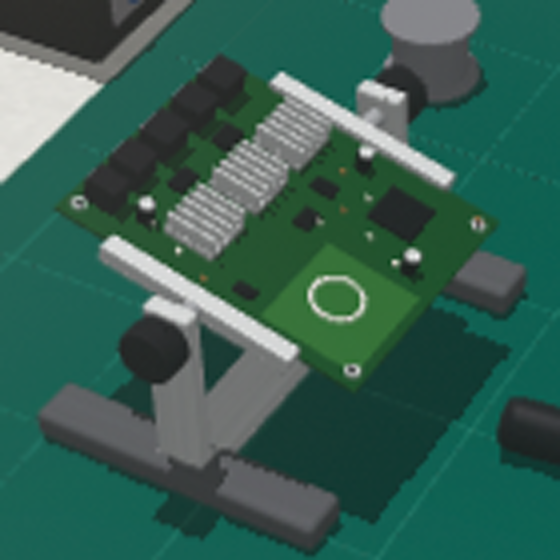

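Run:
```python
from h import *
T=cam("top");S=cam("side")
print("lookalike tops",onz(T,[[490,212],[532,248],[465,345]],.15))
tp=np.array([[189,103],[173,418],[414,432],[240,363.5]])/4+[235,115]-.375
sp=np.array([[79,203],[352,371],[479,224],[337,298.5]])/4+[200,180]-.375
P=[]
for a,b in zip(tp,sp):
    p,e=tri(T,a,S,b);P.append(p);print(p,e)
P=np.array(P);n=np.cross(P[0]-P[1],P[1]-P[2]);n/=np.linalg.norm(n);n*=np.sign(n[2]);print(n,"slant",np.degrees(np.arccos(n[2])),np.degrees(np.arctan2(n[1],n[0])))
for v in(P[0]-P[1],P[1]-P[2]):print(np.linalg.norm(v),np.degrees(np.arctan2(v[1],v[0])),np.degrees(np.arcsin(v[2]/np.linalg.norm(v))))
# spot by board frame from holes
# spool / screwdriver
print(arm.state()["eef_pos"],R.from_rotvec(arm.state()["tcp_rot"]).as_matrix().round(4))
```

```text
lookalike tops [[ 0.55279881 -0.31168759  0.15      ]
 [ 0.49201365 -0.38121649  0.15      ]
 [ 0.3300426  -0.26124661  0.15      ]]
[0.68923287 0.05338288 0.1134186 ] 0.0013833368871444306
[0.5487632  0.05770581 0.07652919] 0.0010771137190181748
[ 0.54469866 -0.05410001  0.0772257 ] 0.0008539736314540614
[0.57365197 0.02711348 0.08382082] 0.001009058984019836
[-0.25353361  0.01524222  0.96720649] slant 14.713827103867917 176.55956929820618
0.14529709355524623 -1.7627119535438645 14.707793110623712
0.11188184645877101 87.91801353769661 -0.3566935623066322
[ 0.14009592 -0.58286972  0.21769255] [[ 9.723e-01  2.336e-01 -3.000e-04]
 [ 2.336e-01 -9.723e-01  1.700e-03]
 [ 1.000e-04 -1.700e-03 -1.000e+00]]
```

move_arm(commands="0 0 -0.03 0 0.6; 0.358 -0.227 -0.03 0.189 0.6; 0.358 -0.227 -0.03 0.189 0.6; 0.358 -0.227 -0.03 0.189 0.6; 0.358 -0.227 -0.03 0.189 0.6; 0.358 -0.227 -0.03 0.189 0.6; 0.358 -0.227 -0.03 0.189 0.6; 0.358 -0.227 -0.03 0.189 0.6; 0.358 -0.227 -0.03 0.189 0.6; 0.358 -0.227 -0.03 0.189 0.6; 0.358 -0.227 -0.03 0.189 0.6; 0.358 -0.227 -0.03 0.189 0.6")

```text
t: 1.6
eef_pos: [0.4345, -0.2801, 0.2486]
tcp_rot: [3.091, -0.563, -0.0]
wrist_force: [-0.4, 0.6, -0.2]
finger_gap: 0.599
finger_force: 0.0
```

Run:
```python
from h import *
s=arm.state();print(s["t"],s["eef_pos"],R.from_rotvec(s["tcp_rot"]).as_matrix().round(3),s["joint_positions"].round(3))
C=cam("wrist");f=arm.grab_frame("wrist");cv2.imwrite("pics/w1.png",f)
print(C[2],C[3].round(3),C[0])
print(proj(C,[[.435,-.279,.16]]))
```

```text
1.6 [ 0.43447115 -0.28007092  0.24859113] [[ 0.936 -0.352 -0.   ]
 [-0.352 -0.936 -0.   ]
 [-0.     0.    -1.   ]] [-0.672 -0.107  1.673 -0.     1.575  1.259]
[ 0.51064422 -0.30958102  0.41399567] [[-0.353 -0.894 -0.276]
 [-0.936  0.337  0.105]
 [-0.001  0.295 -0.955]] [[337.27836364   0.         322.31834285]
 [  0.         337.27836364 239.76639345]
 [  0.           0.           1.        ]]
[[320.08038816 243.5498521 ]]
```

View pics/w1.png

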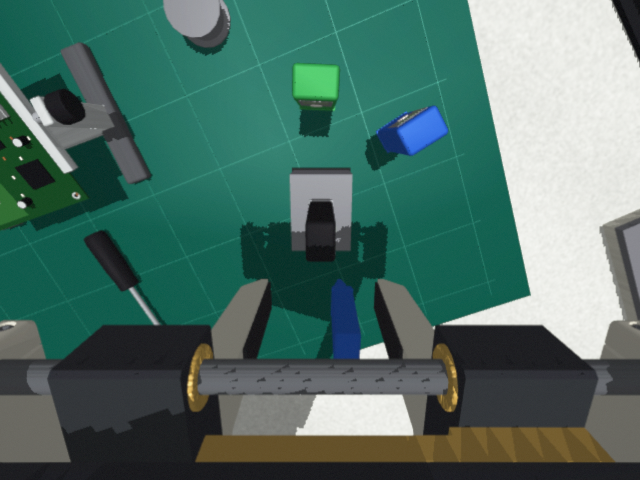

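move_arm(commands="0 -0.001 0.06 0 0.6; 0 -0.001 0.11 0 0.6; 0 -0.001 0.143 0 0.6; 0 -0.001 0.143 0 0.6; 0 -0.001 0.143 0 0; 0 -0.001 0.143 0 0; 0 -0.001 0.143 0 0; 0 -0.001 0.143 0 0; 0 -0.001 0.143 0 0; 0 -0.001 0.143 0 0", newtons=25)

```text
t: 2.9
eef_pos: [0.4362, -0.2785, 0.1067]
tcp_rot: [3.091, -0.559, 0.002]
wrist_force: [-0.9, 0.6, 6.4]
finger_gap: 0.259
finger_force: 25.0
```

move_arm(commands="0 0 -0.03 0 0; 0 0 -0.08 0 0; 0 0 -0.16 0 0; 0 0 -0.16 0 0; 0 0 -0.16 0 0; 0 0 -0.16 0 0")

```text
t: 3.65
eef_pos: [0.4347, -0.2774, 0.2629]
tcp_rot: [-3.09, 0.559, 0.006]
wrist_force: [0.3, 0.3, -1.9]
finger_gap: 0.257
finger_force: 25.0
```

Run:
```python
from h import *
s=arm.state();print(s["eef_pos"],R.from_rotvec(s["tcp_rot"]).as_matrix().round(4),s["wrist_force"])
```

```text
[ 0.43469448 -0.27741076  0.2628918 ] [[ 0.9366 -0.3504 -0.0032]
 [-0.3503 -0.9366  0.0025]
 [-0.0038 -0.0012 -1.    ]] [ 0.2697148   0.29869337 -1.87026612]
```

move_arm(commands="-0.193 -0.515 0 -0.333 0; -0.193 -0.515 0 -0.333 0; -0.193 -0.515 0 -0.333 0; -0.193 -0.515 0 -0.333 0; -0.193 -0.515 0 -0.333 0; -0.193 -0.515 0 -0.333 0; -0.193 -0.515 0 -0.333 0; -0.193 -0.515 0 -0.333 0; -0.193 -0.515 0 -0.333 0; -0.193 -0.515 0 -0.333 0; -0.193 -0.515 0 -0.333 0; -0.193 -0.515 0 -0.333 0")

```text
t: 5.15
eef_pos: [0.4352, 0.2706, 0.2647]
tcp_rot: [2.958, 1.058, -0.002]
wrist_force: [-0.4, -0.2, -2.3]
finger_gap: 0.257
finger_force: 25.0
```

Run:
```python
from h import *
s=arm.state();print(s["eef_pos"],R.from_rotvec(s["tcp_rot"]).as_matrix().round(4),s["wrist_force"])
f=arm.grab_frame("side");cv2.imwrite("pics/s2.png",f[150:480,150:470])
C=cam("side");e=s["eef_pos"];print(proj(C,[e+[0,0,.0188],e+[0,0,.0188-.117],e+[0,0,.0188-.07]])-[150,150])
```

```text
[0.43516921 0.27063783 0.26473654] [[ 7.733e-01  6.341e-01 -1.200e-03]
 [ 6.341e-01 -7.733e-01 -9.000e-04]
 [-1.500e-03 -1.000e-04 -1.000e+00]] [-0.4421761  -0.19154335 -2.25513264]
[[127.23933407 139.22059724]
 [130.84041468 200.44542225]
 [129.48551901 177.28397289]]
```

View pics/s2.png

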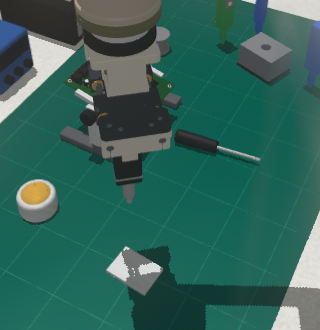

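move_arm(commands="0 0 0.06 0 0; 0 0 0.11 0 0; 0 0 0.145 0 0; 0 0 0.15 0 0; 0 0 0.15 0 0; 0 0 0.15 0 0; 0 0 0.15 0 0")

```text
t: 6.08
eef_pos: [0.4364, 0.2724, 0.1174]
tcp_rot: [-2.957, -1.06, -0.005]
wrist_force: [-0.3, -0.8, -1.8]
finger_gap: 0.257
finger_force: 25.0
```

Run:
```python
from h import *
s=arm.state();print(s["eef_pos"],s["wrist_force"])
```

```text
[0.43637904 0.27235914 0.1174212 ] [-0.30683856 -0.77071082 -1.81405075]
```

move_arm(commands="0 0 0.004 0 0; 0 0 0.008 0 0; 0 0 0.01 0 0; 0 0 0.012 0 0; 0 0 0.012 0 0; 0 0 0.012 0 0")

```text
t: 6.82
eef_pos: [0.4352, 0.2719, 0.1038]
tcp_rot: [-2.957, -1.06, 0.0]
wrist_force: [-1.9, 1.1, 1.6]
finger_gap: 0.255
finger_force: 25.0
```

move_arm(commands="0 0 0 0 0; 0 0 0 0 0; 0 0 0 0 0; 0 0 0 0 0; 0 0 0 0 0; 0 0 0 0 0; 0 0 0 0 0; 0 0 0 0 0; 0 0 0 0 0; 0 0 0 0 0; 0 0 0 0 0; 0 0 0 0 0")

```text
t: 8.32
eef_pos: [0.4353, 0.2719, 0.1036]
tcp_rot: [-2.957, -1.06, 0.0]
wrist_force: [-2.6, -0.6, 1.6]
finger_gap: 0.253
finger_force: 25.0
```

Run:
```python
from h import *
s=arm.state();print(s["eef_pos"],s["wrist_force"])
for i in range(4):
  arm.grab_frame("top");print(arm.state()["wrist_force"],arm.state()["eef_pos"])
```

```text
[0.43525323 0.27188567 0.10363022] [-2.55594642 -0.58847246  1.64106834]
[-1.93125822  0.45314982  1.9641522 ] [0.43524368 0.27185072 0.10360323]
[-1.54593812  0.44159985  1.69510958] [0.43526984 0.27189852 0.10365303]
[-2.30560763  0.31425734  1.27627076] [0.43523655 0.27190295 0.1036242 ]
[-1.10178678  1.00598846  1.61021441] [0.43526399 0.27186601 0.10361678]
```

move_arm(commands="0 0 -0.04 0 0; 0 0 -0.1 0 0; 0 0 -0.16 0 0; -0.298 0.396 -0.16 -0.167 0; -0.298 0.396 -0.16 -0.167 0; -0.298 0.396 -0.16 -0.167 0; -0.298 0.396 -0.16 -0.167 0; -0.298 0.396 -0.16 -0.167 0; -0.298 0.396 -0.16 -0.167 0; -0.298 0.396 -0.16 -0.167 0; -0.298 0.396 -0.16 -0.167 0; -0.298 0.396 -0.16 -0.167 0")

```text
t: 10.02
eef_pos: [0.4559, -0.2267, 0.263]
tcp_rot: [2.585, 1.785, -0.002]
wrist_force: [0.1, -0.8, -1.5]
finger_gap: 0.257
finger_force: 25.0
```

```bash
cat > st.py <<'E'
from h import *
s=arm.state();e=s["eef_pos"];M=R.from_rotvec(s["tcp_rot"]).as_matrix()
print(s["t"],e,"xdir",np.degrees(np.arctan2(M[1,0],M[0,0])),M[:,2].round(4),s["wrist_force"])
def to(P,ang):
    d=M.T@(np.array(P)-e);a=np.arctan2(M[1,0],M[0,0])
    print("cmd",d.round(4),"yaw",round(-(np.radians(ang)-a+np.pi)%(2*np.pi)/np.pi-1,4) if 0 else round(((a-np.radians(ang)+np.pi)%(2*np.pi)-np.pi)/np.pi,4))
E
python3 - <<'E'
from st import *
c=np.array([.435,-.279]);u=np.array([.350,.937])
for d,z in((.060,.118),(.0195,.118)):to([*(c+d*u),z],69.5)
E
```

```text
10.025 [ 0.45592759 -0.2267059   0.26295617] xdir 69.2637794088839 [-8.e-04 -7.e-04 -1.e+00] [ 0.05779899 -0.79293807 -1.46787994]
cmd [ 0.0038 -0.0013  0.145 ] yaw -0.0013
cmd [-0.0367 -0.0011  0.145 ] yaw -0.0013
```

move_arm(commands="0.004 -0.001 0.06 0 0; 0.004 -0.001 0.12 0 0; 0.004 -0.001 0.145 0 0; 0.004 -0.001 0.145 0 0; -0.004 -0.001 0.145 0 0; -0.01 -0.001 0.145 0 0; -0.015 -0.001 0.145 0 0; -0.02 -0.001 0.145 0 0; -0.025 -0.001 0.145 0 0; -0.03 -0.001 0.145 0 0; -0.037 -0.001 0.145 0 0; -0.037 -0.001 0.145 0 0", newtons=15)

```text
t: 11.52
eef_pos: [0.4424, -0.2582, 0.1185]
tcp_rot: [2.582, 1.79, -0.001]
wrist_force: [0.8, 1.2, -0.7]
finger_gap: 0.253
finger_force: 15.0
```

Run:
```python
from st import *
c=np.array([.435,-.279]);u=np.array([.350,.937]);print((e[:2]-c)@u)
```

```text
11.525 [ 0.44242557 -0.25816152  0.11854826] xdir 69.45935670962272 [-3.e-04 -3.e-04 -1.e+00] [ 0.83220746  1.23793818 -0.73297469]
0.022124600515859995
```

move_arm(commands="-0.003 0 0 0 0; -0.005 0 0 0 0; -0.005 0 0 0 0; -0.005 0 0 0 0; 0.01 0 0 0 0; 0.04 0 0 0 0; 0.04 0 -0.05 0 0; 0.04 0 -0.1 0 0; 0.04 0 -0.145 0 0; 0.04 0 -0.145 0 0; 0.04 0 -0.145 0 0", newtons=20)

```text
t: 12.9
eef_pos: [0.4565, -0.2198, 0.2628]
tcp_rot: [-2.581, -1.79, 0.001]
wrist_force: [-0.5, 1.2, -2.7]
finger_gap: 0.257
finger_force: 20.0
```

Run:
```python
from st import *
th=np.radians(15);n=np.array([-.26,.0,.966])
b=np.radians(-2); n=np.array([-np.sin(th)*np.cos(b),-np.sin(th)*np.sin(b),np.cos(th)])
spot=np.array([.5737,.0271,.083])
g=spot+.117*n; print("grasp",g)
for dz in (.06,):to(g+[0,0,dz-.0188],-2)
```

```text
12.9 [ 0.45647607 -0.2198054   0.26283853] xdir 69.49414449512486 [-9.e-04 -2.e-04 -1.e+00] [-0.54121483  1.22450663 -2.72030662]
grasp [0.54343662 0.02815682 0.19601332]
cmd [ 0.2627 -0.0054  0.0255] yaw 0.3972
```

move_arm(commands="0.263 -0.005 0 0.397 0; 0.263 -0.005 0 0.397 0; 0.263 -0.005 0 0.397 0; 0.263 -0.005 0 0.397 0; 0.263 -0.005 0 0.397 0; 0.263 -0.005 0 0.397 0; 0.263 -0.005 0 0.397 0; 0.263 -0.005 0 0.397 0; 0.263 -0.005 0 0.397 0; 0.263 -0.005 0 0.397 0")

```text
t: 14.15
eef_pos: [0.5439, 0.0278, 0.2631]
tcp_rot: [3.141, -0.051, -0.001]
wrist_force: [0.7, -0.4, -1.5]
finger_gap: 0.256
finger_force: 20.0
```

Run:
```python
from st import *
for n,b in(("side",(200,60,400,300)),("top",(235,115,390,300))):
    f=arm.grab_frame(n);C=cam(n);x0,y0,x1,y1=b
    cv2.imwrite(f"pics/{n}3.png",f);
    cv2.imwrite(f"pics/{n}3c.png",cv2.resize(f[y0:y1,x0:x1],None,fx=2.5,fy=2.5,interpolation=2))
    g=e+[0,0,.0188]
    for th in(10,15,20):
        th=np.radians(th);ax=np.array([-np.sin(th),0,np.cos(th)])
        print(n,(proj(C,[g,g-.07*ax,g-.106*ax,g-.117*ax])-[x0,y0]).round(1).tolist())
```

```text
14.15 [0.5439467  0.02778945 0.26312354] xdir -1.8508368898957583 [-8.e-04 -0.e+00 -1.e+00] [ 0.66423364 -0.3647454  -1.47375245]
side [[96.2, 106.0], [90.6, 139.4], [87.9, 155.3], [87.1, 160.0]]
side [[96.2, 106.0], [87.3, 137.7], [83.1, 152.8], [81.9, 157.3]]
side [[96.2, 106.0], [84.2, 135.8], [78.5, 150.0], [76.8, 154.1]]
top [[49.4, 73.4], [53.5, 79.2], [55.3, 81.8], [55.8, 82.5]]
top [[49.4, 73.4], [53.6, 75.3], [55.4, 76.1], [55.9, 76.4]]
top [[49.4, 73.4], [53.6, 71.4], [55.5, 70.5], [56.0, 70.2]]
```

View pics/side3c.png

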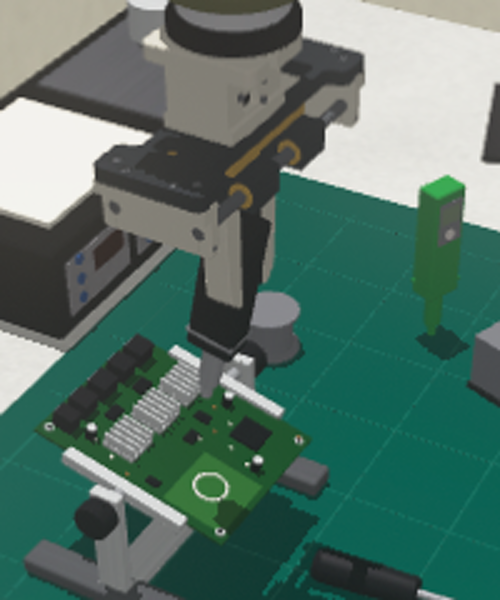

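move_arm(commands="-0.002 0 0.03 0 0; -0.002 0 0.06 0 0; -0.002 0 0.074 0 0; -0.002 0 0.074 0 0; -0.002 0 0.074 0 0; -0.002 0 0.074 0 0")

```text
t: 15.0
eef_pos: [0.5431, 0.028, 0.1912]
tcp_rot: [3.141, -0.054, 0.004]
wrist_force: [-0.4, 0.1, -1.7]
finger_gap: 0.256
finger_force: 20.0
```

Run:
```python
from st import *
ims=[]
for n in("side","top","wrist"):
    C=cam(n);f=arm.grab_frame(n);cv2.imwrite(f"pics/{n}4.png",f)
    p=proj(C,[[.5737,.0271,.083]])[0].astype(int);print(n,p)
    x0,y0=max(p[0]-40,0),max(p[1]-50,0)
    q=f[y0:y0+90,x0:x0+80];print(x0,y0,q.shape);ims.append(cv2.resize(q,(260*q.shape[1]//80,292*q.shape[0]//90),interpolation=2))
h=max(i.shape[0] for i in ims)
cv2.imwrite("pics/m4.png",np.hstack([cv2.copyMakeBorder(i,0,h-i.shape[0],0,4,0) for i in ims]))
g=e+[0,0,.0188]
for th in(10,15,20):
    th=np.radians(th);ax=np.array([-np.sin(th),0,np.cos(th)]);print([proj(cam(n),[g-.117*ax]).round(1)[0].tolist() for n in("side","top","wrist")])
```

```text
15.0 [0.54308994 0.02801628 0.19118662] xdir -1.964014719882237 [ 2.4e-03 -1.0e-04 -1.0e+00] [-0.40112459  0.07868158 -1.69396852]
side [284 254]
244 204 (90, 80, 3)
top [294 205]
254 155 (90, 80, 3)
wrist [321 200]
281 150 (90, 80, 3)
[[288.7, 251.9], [293.5, 209.1], [321.1, 216.0]]
[[283.8, 249.2], [293.6, 203.5], [320.6, 204.1]]
[[278.9, 246.2], [293.7, 197.8], [320.1, 192.3]]
```

View pics/m4.png

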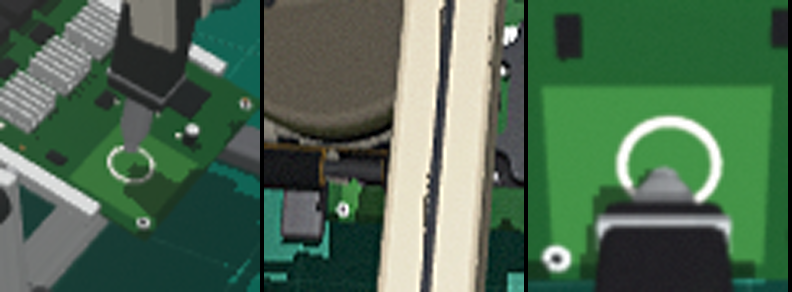

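Run:
```python
from st import *
S=cam("side");W=cam("wrist")
t,a=tri(S,[285.5,250.8],W,[322.5,202]);r,b=tri(S,[283.7,254.1],W,[324.4,199.3]);print(t,a,r,b)
print(onz(W,[[322.5,202],[324.4,199.3]],.09))
f=cv2.imread("pics/wrist4.png")
h=cv2.cvtColor(f,cv2.COLOR_BGR2HSV)[150:240,281:361].astype(int);m=((h[...,1]<80)&(h[...,2]>170)).astype(np.uint8)
for c in cv2.findContours(m,cv2.RETR_LIST,cv2.CHAIN_APPROX_NONE)[0]:
    if len(c)>30: 
        q=c[c[:,0,1]<48];
        if len(q)>6: el=cv2.fitEllipse(q);print(np.array(el[0])+[281,150],el[1],len(q))
```

```text
15.15 [0.54263364 0.0280184  0.19044291] xdir -1.9678646842919418 [ 0.0013 -0.     -1.    ] [ 0.05778328 -0.88508262 -1.70364339]
[0.57286384 0.02571306 0.0911191 ] 0.002601800113222579 [0.57495483 0.02533109 0.08259409] 0.001217547227157283
[[0.57368949 0.02652884 0.09      ]
 [0.57580802 0.02494324 0.09      ]]
[324.02814865 195.61618042] (18.178041458129883, 27.96320915222168) 68
```

move_arm(commands="0.001 0.0005 0.004 0 0; 0.0015 0.0005 0.006 0 0; 0.002 0.0005 0.008 0 0; 0.0025 0.0005 0.009 0 0; 0.0025 0.0005 0.01 0 0; 0.0025 0.0005 0.01 0 0; 0.0025 0.0005 0.01 0 0")

```text
t: 16.02
eef_pos: [0.5447, 0.0275, 0.1797]
tcp_rot: [3.141, -0.054, 0.0]
wrist_force: [-0.3, -0.4, -1.9]
finger_gap: 0.259
finger_force: 20.0
```

move_arm(commands="0.0005 0 0.001 0 0; 0.0005 0 0.002 0 0; 0.0007 0 0.003 0 0; 0.0007 0 0.003 0 0; 0.0007 0 0.003 0 0; 0.0007 0 0.003 0 0")

```text
t: 16.77
eef_pos: [0.5454, 0.0274, 0.1768]
tcp_rot: [3.141, -0.054, 0.0]
wrist_force: [-0.6, 0.9, -0.1]
finger_gap: 0.257
finger_force: 20.0
```

Run:
```python
from st import *
F=[]
for i in range(6):
    arm.grab_frame("top");F.append(arm.state()["wrist_force"])
print(np.mean(F,0))
```

```text
16.775 [0.5454484  0.02740928 0.1767645 ] xdir -1.9709995246205967 [ 2.e-04 -0.e+00 -1.e+00] [-0.63807134  0.88545839 -0.08011451]
[-0.03097021 -0.09771753  0.30139663]
```

move_arm(commands="0.0003 0 0.001 0 0; 0.0005 0 0.002 0 0; 0.0008 0 0.003 0 0; 0.0008 0 0.003 0 0; 0.0008 0 0.003 0 0; 0.0008 0 0.003 0 0; 0.0008 0 0.003 0 0; 0.0008 0 0.003 0 0")

```text
t: 18.08
eef_pos: [0.5462, 0.0274, 0.1736]
tcp_rot: [-3.141, 0.054, 0.0]
wrist_force: [-1.0, 0.3, 1.8]
finger_gap: 0.256
finger_force: 20.0
```

Run:
```python
from st import *
F=[]
for i in range(8):
    arm.grab_frame("top");F.append(arm.state()["wrist_force"])
print(np.mean(F,0))
ims=[]
for n,p in(("side",(284,254)),("wrist",(322,200))):
    f=arm.grab_frame(n);x0,y0=p[0]-40,p[1]-50;ims.append(cv2.resize(f[y0:y0+90,x0:x0+80],None,fx=4.5,fy=4.5,interpolation=2))
cv2.imwrite("pics/m5.png",np.hstack(ims))
```

```text
18.075 [0.54615865 0.02742012 0.17364231] xdir -1.9687379099091387 [-0.  0. -1.] [-0.96677754  0.27947263  1.83967252]
[-1.44479215  0.27073779  2.19025583]
```

View pics/m5.png

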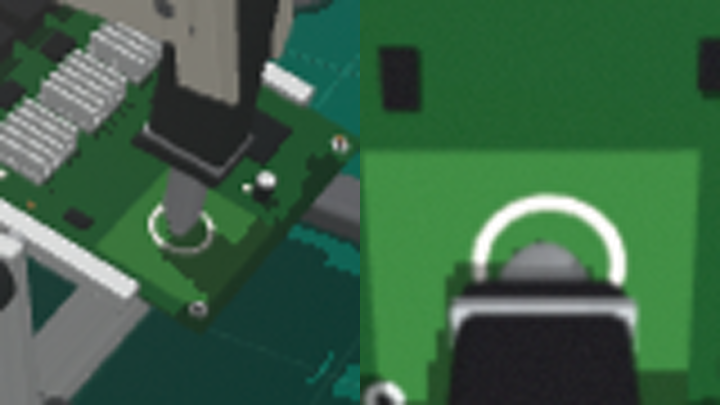

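```bash
python3 -c "
from cell import arm
print(arm.job_done())"
```

```text
the job is handed in; nothing more can be done
None
```

I handed the job in at about 18.7 s with the gauge still held on the board, but the hand-in call returned no verdict. The zero-plate check was held for about 1.7 s at roughly 3.5 N. The foot then sat inside the ring, about 1 to 2 mm off centre, square to the board within about 1°, pressed at roughly 4 N.

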